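Fetch the brass bushing from the sliding-door parts case

TASK

Fetch the brass bushing from the grey parts case on the bench: slide the clear door that covers it along its track, past the other door, until its compartment lies open, then lift the bushing out and stand it upright in the small green tray. Leave the steel bushing and the door over it as they are.

Things in the scene. Friction and masses are not known exactly. Their poses are not given: they have to be found in the camera images.
- brass_bushing: Brass-coloured bushing (thick tube) standing on end: outside diameter 38 mm, bore 18 mm, 55 mm tall, 0.23 to 0.46 kg. Origin: centre of its underside, z along its axis. It starts on the floor of one of the case's two compartments (y > 0 in the case's frame: under the left door; y < 0: right door), 115 to 145 mm from the case's middle along y, up to 30 mm along x.
- steel_bushing: The same bushing in dark steel, same size and mass range, standing in the other compartment, where it is to stay. Origin: centre of its underside.
- parts_case: Fixed grey case, 240 (x) by 420 (y) by 92 mm high, walls and (white) floor 8 mm. Origin: centre of its underside; x points away from the robot, y to its left, turned up to 0.18 rad. A 58 mm high divider at y = 0 parts left (y > 0) and right compartments. Two clear doors with thin aluminium end strips cover the top and slide along y at two levels, the left above the right.
- left_door (a joint): Travel (m) of the left, upper clear door, 214 mm (y) by 4 mm thick, underside 82 mm up: 0 shut, 0.145 fully open. Grows as it slides to -y of the case, over the right door. Starts 0 to 15 mm open. About 2 N friction; stays where left. Fully open, the left compartment is clear from y = 57 to 202 mm in the case's frame.
- right_door (a joint): Travel (m) of the right, lower clear door, 214 mm (y) by 4 mm thick, underside 73 mm up: 0 shut, 0.145 fully open. Grows as it slides to +y of the case, under the left door. Starts 0 to 15 mm open. About 2 N friction; stays where left. Fully open, the right compartment is clear from y = -57 to -202 mm in the case's frame.
- left_pull (a point): Top centre of the left door's orange pull: an upright bar 80 mm long (case's x), 12 mm thick (y), standing 36 mm above its panel, top 122 mm above the bench. Moves with the door; shut, it is at x = 0, y = +182 mm in the case's frame, 28 mm inside the case's outer end face. Axes as the case's.
- right_pull (a point): Top centre of the right door's blue pull: an upright bar 80 mm long (case's x), 12 mm thick (y), standing 45 mm above its panel, top 122 mm above the bench. Moves with the door; shut, it is at x = 0, y = -182 mm in the case's frame, 28 mm inside the case's outer end face. Axes as the case's.
- green_tray: Fixed, empty green plastic tray on the bench to the robot's right, 150 by 150 mm, 30 mm high, walls and floor 4 mm. Origin: centre of its underside.
There are look-alikes about, which are no part of the job. What is shaped like the green_tray but purple or red is not meant.

How it is judged:
On the way:
1. the door over the brass bushing is slid open (more than 100 mm) with the bushing still on the compartment's floor (((y of brass_bushing in the frame of parts_case above 0 m and value of joint left_door above 0.1 m and z of brass_bushing in the frame of parts_case below 0.02 m) or (y of brass_bushing in the frame of parts_case below 0 m and value of joint right_door above 0.1 m and z of brass_bushing in the frame of parts_case below 0.02 m))), for 0.2 s.
At the end, for the whole second after the job is handed in: The brass bushing stands released and at rest on the green tray's floor, its axis within 10 degrees of upright, its centre within 55 mm of the tray's centre along each of the tray's sides; the steel bushing is within 30 mm of where it started, and the other door is no more than 40 mm from shut (x of brass_bushing in the frame of green_tray between -0.055 and 0.055 m and y of brass_bushing in the frame of green_tray between -0.055 and 0.055 m and z of brass_bushing in the frame of green_tray below 0.012 m and (angle between brass_bushing's own z axis and vertical below 0.17 rad or angle between brass_bushing's own z axis and vertical above 2.97 rad) and linear speed of brass_bushing below 0.03 m/s and distance of steel_bushing from where it was at the start of the episode below 0.03 m and not ((y of steel_bushing in the frame of parts_case above 0 m and value of joint left_door above 0.04 m) or (y of steel_bushing in the frame of parts_case below 0 m and value of joint right_door above 0.04 m))); the robot touches nothing.
It fails at once if the steel bushing is moved by more than 30 mm (distance of steel_bushing from where it was at the start of the episode above 0.03 m).
It fails at once if the door over the steel bushing is opened by more than 40 mm ((y of steel_bushing in the frame of parts_case above 0 m and value of joint left_door above 0.04 m) or (y of steel_bushing in the frame of parts_case below 0 m and value of joint right_door above 0.04 m)).
It also fails if it takes over 56 s, if anything falls off the work surface, if the arm or the gripper's body presses on something with over 40 N, if the wrist force passes 120 N, or if a joint passes its speed limit or range.

ROBOT

A 6-joint arm with a two-finger parallel gripper is mounted at the origin on the work surface. World frame = base frame: x ahead of the robot, y to its left, z up, the work surface at z = 0. Lengths are in m, angles in rad, forces in N, time in s.
With the tool pointing down it reaches from about 0.4 to 0.825 m from the base axis. Payload 7 kg.
Tool frame: the origin (TCP) lies at the centre of the arm's flange, where the gripper is bolted on; the fingertips stand 178 mm ahead of it and the grasp point (between the pads) lies 159 mm ahead of it; z points along the fingers, y is the direction in which the jaws open and shut (so a half turn about z gives the same grasp; the last joint's range is limited). The gripper opens to 88 mm and grips with 3 to 60 N. Pads are 19 mm wide; open, the fingers measure 130 mm over their backs; the gripper's body (78 mm by 193 mm) begins 47 mm behind the grasp point.
Start: joints at [1.464, 0.359, 0.012, 0, -1.224, -0.288], TCP at [0.26, 0.623, 0.405] pointing down, gripper open.
Joint ranges: [-3.07, 3.07], [-1.43, 2.12], [-1.02, 1.25], [-3.03, 1.67], [-3.05, -0], [-3.03, 3.03]. Speed limits (rad/s): [2.39, 2.39, 3.01, 3.14, 3.14, 3.14].

INTERFACE

Orientations are given as a 3x3 rotation matrix whose columns are the frame's x, y, z axes.
In Python, from workcell import readout, camera, get_calibration, job gives the robot as it stands. The module is installed in compiled form; this text tells all that it offers.
- The arm moves only by the tool arm_command, never from a script. Its argument "series" is a list of rows, each a list of 7 numbers: the shift along the tool's x, y, z in cm, then the turn, a rotation vector about the tool's x, y, z in degrees, then the closure, from 0 (fully open) to 1 (shut). In form: [[dx, dy, dz, rx, ry, rz, jaw], ...]. A call has exactly 5 rows; each row shifts and turns the commanded pose from where the row before left it, along the tool's axes as they then stand; what a row does not reach is not made up. A row lasts 1/10 s, in which the tool goes at most 50 mm and 8.59 degrees, less where a joint would pass 70% of its speed; a pose out of reach is approached as far as the arm can. A call with a gripper value outside its range is refused whole. The fingers move at their own pace and stop on an object; "grip_force" is the grip in N (left out, the last holds). Time passes only in rows, so rows that do not move let the fingers close, or fill a call up. It gives the time, the measured TCP pose, the force and the opening at its end, in the units of the state.
- readout.state(): the state, without advancing time (a new reading comes with each control period).
- camera(name): name is "scene" or "top" or "wrist"; returns the picture (400x640x3 uint8, blue, green, red); there is no depth.
- get_calibration(name): a dict with "mtx" (3x3 intrinsics, pixels), "R" (3x3) and "t" (3): a world point X has camera coordinates R X + t. Camera axes: x right, y down, z forward; pixel columns grow to the right and rows downward; lengths in m; the calibration is good to about 2 mm. A picture is of the moment at which its call begins: read the wrist's pose just before it. get_calibration takes no time and is no camera call; for the wrist camera it gives the pose at the moment of the call.
- job.hand_in(): hands the job in, once; it reports no verdict.
The state is a dict: "t": time; "joints": joint angles; "dq": joint speeds; "joint_efforts": joint torques, N m; "position": TCP position; "tcp_rot": TCP orientation; "ft_force": force on the tool from outside, world axes, zero at the start; "wrist_torque": the same for the moment, N m; "finger_gap": opening from 0.0 (shut) to 1.0 (fully open).
Only numpy, scipy, OpenCV 4.12 (cv2) and the standard library are available. Lean on these libraries where they do the work, as an engineer would, in place of code of your own. Each camera call takes 0.05 s, during which the arm holds its last target.

## Working session

There is one attempt and no reset: what is moved stays moved. The work goes in short steps, Python scripts to look and compute and a tool call to move; the robot and the scene stay as the last step left them, time stands still between calls to the robot, and variables do not carry over. Pictures are saved under pics/ and viewed, and the job is handed in when it is done.

Besides the shell and the picture viewer there is one more tool, called as name(argument=value, ...) on one line, values as JSON. arm_command: Moves the arm, as the interface text tells. Its arguments: {"type":"object","properties":{"series":{"type":"array"},"grip_force":{"type":"number"}},"required":["series"]}

```bash
mkdir -p pics
python3 - <<'E'
from workcell import readout, camera, get_calibration
import cv2
s=readout.state(); print({k:(s[k] if not hasattr(s[k],'tolist') else s[k].tolist()) for k in s})
for n in ("scene","top"):
    cv2.imwrite(f"pics/{n}0.png",camera(n)); print(n,get_calibration(n))
E
```

```text
{'t': 0.0, 'joints': [1.4640801519946398, 0.3593839909719155, 0.01106577698405663, -0.0003877325118705862, -1.224129262070359, -0.28808137371522125], 'dq': [-0.0017366031358523662, 0.00269699190499271, 0.0001449999488683835, -0.0004060597632315488, -0.0003458985990849172, -0.0015684931236717519], 'joint_efforts': [-0.001048991471179761, -58.27263593673706, 29.304964542388916, 6.997409462928772, 0.006913651304785162, -0.00016076764495664975], 'position': [0.2595492489974146, 0.6228835967795808, 0.4037205638754302], 'tcp_rot': [[0.9230236895946617, -0.3847427432825468, -0.0005384593558089558], [-0.38474310146035456, -0.923022305593863, -0.0016028895335014062], [0.00011969012023080872, 0.0016866735337893123, -0.9999985704023109]], 'ft_force': [0.30947826945124374, -0.5052932188906453, -0.16914269792817996], 'wrist_torque': [0.022793531657920717, 0.0072946565641628216, -0.02268120085150408], 'finger_gap': 0.9956047827306151}
scene {'mtx': array([[375.8328885 ,   0.        , 321.95385642],
       [  0.        , 375.8328885 , 200.00553426],
       [  0.        ,   0.        ,   1.        ]]), 'R': array([[ 0.87540259,  0.48319873,  0.01375827],
       [ 0.36028131, -0.63321072, -0.68501209],
       [-0.32228509,  0.60461821, -0.72840178]]), 't': array([-0.37668106, -0.1197225 ,  1.16337109])}
top {'mtx': array([[403.27035245,   0.        , 322.3204451 ],
       [  0.        , 403.27035245, 198.86180586],
       [  0.        ,   0.        ,   1.        ]]), 'R': array([[-0.02323513, -0.99962912,  0.01420375],
       [-0.99273246,  0.02139212, -0.11842568],
       [ 0.11807791, -0.01685216, -0.99286133]]), 't': array([-0.01266654,  0.4764923 ,  1.07244163])}
```

View pics/scene0.png

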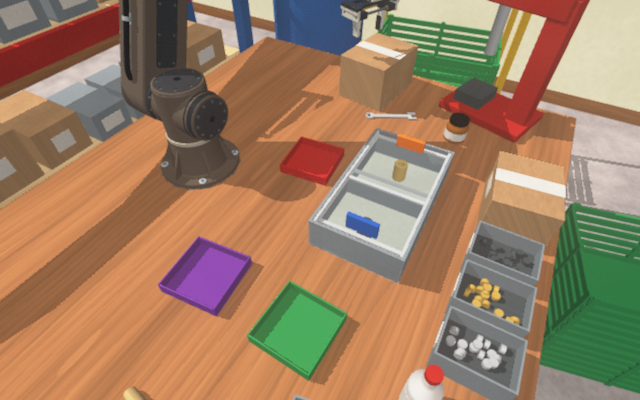

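View pics/top0.png

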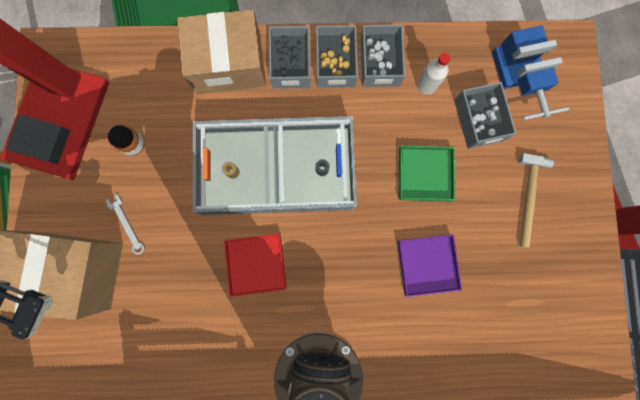

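The brass bushing is at top (230,170), under the left door with the orange pull at (206,164). The things it could be confused with are the steel bushing at (322,167) and the brass bits in a bin at (335,55). The green tray is at (427,173). Its look-alikes are the purple tray at (430,265) and the red one at (255,265). Next I'll take a close crop and measure.

```bash
cat > h.py <<'E'
import numpy as np, cv2
from workcell import readout, camera, get_calibration
def ray(n,px,z,c=None):
    c=c or get_calibration(n); d=np.linalg.inv(c['mtx'])@np.array([px[0],px[1],1.]); R=c['R'];o=-R.T@c['t'];d=R.T@d
    return o+d*(z-o[2])/d[2]
def proj(n,X,c=None):
    c=c or get_calibration(n); p=c['mtx']@(c['R']@np.asarray(X,float)+c['t']); return p[:2]/p[2]
E
python3 - <<'E'
import cv2
a=cv2.imread('pics/top0.png')[105:225,185:365]; cv2.imwrite('pics/c1.png',cv2.resize(a,None,fx=4.4,fy=4.4,interpolation=cv2.INTER_CUBIC))
a=cv2.imread('pics/top0.png')[135:210,385:470]; cv2.imwrite('pics/c2.png',cv2.resize(a,None,fx=6,fy=6,interpolation=cv2.INTER_CUBIC))
E
```

```text
(no output)
```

View pics/c1.png

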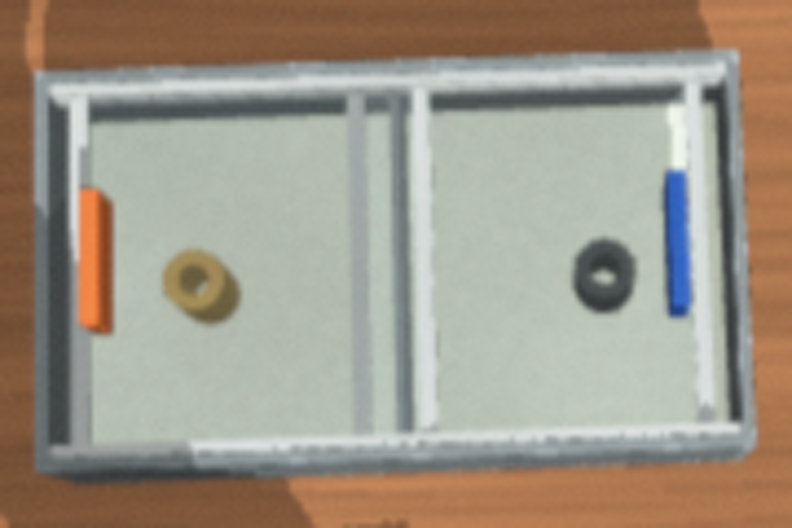

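View pics/c2.png

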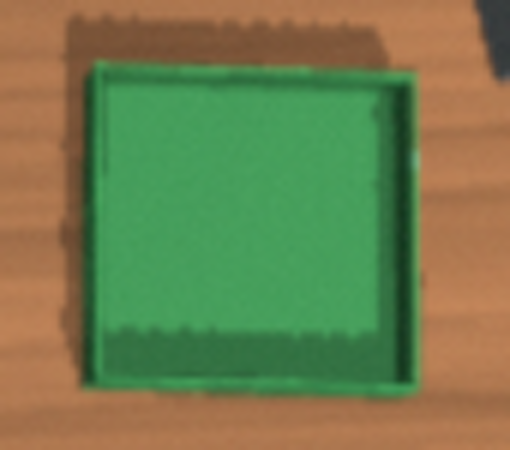

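```bash
cat > m1.py <<'E'
from h import *
from scipy.optimize import least_squares
f=lambda u,v:(185+u/4.4-.4,105+v/4.4-.4)
g=lambda u,v:(385+u/6-.4,135+v/6-.4)
def rect(pts,hx,hy,z):
    # pts order: far-left, far-right, near-right, near-left
    W=np.array([ray('top',p,z)[:2] for p in pts])
    L=np.array([[hx,hy],[hx,-hy],[-hx,-hy],[-hx,hy]])
    def r(q):
        c,s=np.cos(q[2]),np.sin(q[2]); return (L@np.array([[c,s],[-s,c]])+q[:2]-W).ravel()
    o=least_squares(r,[*W.mean(0),0]); return o.x,o.fun.reshape(4,2)
case,e=rect([f(38,72),f(738,51),f(754,445),f(37,460)],.12,.21,.092); print('case',case,'\n',e.round(4))
tray,e=rect([g(94,62),g(416,73),g(418,390),g(84,386)],.075,.075,.03); print('tray',tray,'\n',e.round(4))
c,s=np.cos(case[2]),np.sin(case[2]); R=np.array([[c,-s],[s,c]])
loc=lambda p:R.T@(p[:2]-case[:2])
for n,p,z in [('brass top',f(196,280),.063),('steel top',f(604,274),.063),('orange top',f(90,259),.122),('blue top',f(675,243),.122)]:
    w=ray('top',p,z); print(n,w.round(4),loc(w).round(4))
E
python3 m1.py
```

```text
case [0.56644025 0.10113191 0.00673577] 
 [[ 0.0038  0.0009]
 [ 0.0014 -0.0015]
 [-0.001  -0.0014]
 [-0.0042  0.0021]]
tray [ 0.54331513 -0.31307563 -0.05501665] 
 [[ 0.0003  0.001 ]
 [ 0.0002  0.0007]
 [-0.0018  0.0006]
 [ 0.0013 -0.0023]]
brass top [0.5593 0.223  0.063 ] [-0.0063  0.122 ]
steel top [ 0.5579 -0.0235  0.063 ] [-0.0093 -0.1246]
orange top [0.5608 0.2707 0.122 ] [-0.0045  0.1696]
blue top [ 0.5634 -0.0637  0.122 ] [-0.0041 -0.1648]
```

```bash
cat > plan.py <<'E'
from h import *
from scipy.spatial.transform import Rotation as Ro
import sys
def plan(target,yaw_deg,n,jaw):
    """rows from measured pose to TCP target with tool down, tool-x yaw given (deg)"""
    s=readout.state(); p=np.array(s['position']);R=np.array(s['tcp_rot'])
    G=Ro.from_euler('z',yaw_deg,degrees=True).as_matrix()@np.diag([1,-1,-1])
    rv=Ro.from_matrix(R.T@G).as_rotvec(); st=Ro.from_rotvec(rv/n).as_matrix(); d=(np.array(target)-p)/n
    out=[]
    for i in range(n):
        out.append([*(R.T@d*100).round(2),*np.degrees(rv/n).round(2),jaw]); R=R@st
    print('t',round(s['t'],2),'p',p.round(4),'F',np.round(s['ft_force'],1),'gap',round(s['finger_gap'],3)); 
    for r in out: print([float(x) for x in r])
if __name__=='__main__':
    a=[float(x) for x in sys.argv[1:]]; plan(a[:3],a[3],int(a[4]),a[5])
E
python3 plan.py 0.56 0.305 0.38 -90 10 1
```

```text
t 0.1 p [0.2596 0.6229 0.4038] F [-0.3 -0.5 -0.6] gap 1.0
[4.0, 1.78, 0.24, 0.01, -0.01, 6.74, 1.0]
[4.18, 1.3, 0.24, 0.01, -0.01, 6.74, 1.0]
[4.3, 0.8, 0.24, 0.01, -0.01, 6.74, 1.0]
[4.36, 0.29, 0.24, 0.01, -0.01, 6.74, 1.0]
[4.37, -0.23, 0.24, 0.01, -0.01, 6.74, 1.0]
[4.31, -0.74, 0.24, 0.01, -0.01, 6.74, 1.0]
[4.2, -1.24, 0.24, 0.01, -0.01, 6.74, 1.0]
[4.02, -1.72, 0.24, 0.01, -0.01, 6.74, 1.0]
[3.79, -2.18, 0.24, 0.01, -0.01, 6.74, 1.0]
[3.51, -2.61, 0.24, 0.01, -0.01, 6.74, 1.0]
```

arm_command(series=[[4.0,1.8,0.2,0,0,6.7,1],[4.2,1.3,0.2,0,0,6.7,1],[4.3,0.8,0.2,0,0,6.7,1],[4.4,0.3,0.2,0,0,6.7,1],[4.4,-0.2,0.2,0,0,6.7,1]], grip_force=25)

```text
t: 0.6
position: [0.4112, 0.4618, 0.3943]
tcp_rot: [[0.554, -0.833, -0.0], [-0.833, -0.554, -0.0], [0.0, 0.001, -1.0]]
ft_force: [0.6, 0.6, -0.4]
finger_gap: 0.602
```

arm_command(series=[[4.3,-0.7,0.2,0,0,6.7,1],[4.2,-1.2,0.2,0,0,6.7,1],[4.0,-1.7,0.2,0,0,6.7,1],[3.8,-2.2,0.2,0,0,6.7,1],[3.5,-2.6,0.2,0,0,6.7,1]])

```text
t: 1.1
position: [0.5614, 0.3033, 0.3843]
tcp_rot: [[0.002, -1.0, -0.0], [-1.0, -0.002, -0.0], [0.0, 0.0, -1.0]]
ft_force: [0.9, 0.4, -0.2]
finger_gap: 0.146
```

arm_command(series=[[0,0,0,0,0,0,1],[0,0,0,0,0,0,1],[0,0,0,0,0,0,1],[0,0,0,0,0,0,1],[0,0,0,0,0,0,1]])

```text
t: 1.6
position: [0.5598, 0.3057, 0.3848]
tcp_rot: [[0.008, -1.0, 0.0], [-1.0, -0.008, 0.0], [-0.0, -0.0, -1.0]]
ft_force: [-0.0, 0.0, 0.0]
finger_gap: 0.006
```

```bash
python3 plan.py 0.562 0.305 0.282 -89.6 5 1
python3 - <<'E'
from h import *
c=get_calibration('wrist'); cv2.imwrite('pics/w1.png',camera('wrist'))
np.savez('w1.npz',**c)
for n,X in [('orange',[.5608,.2707,.122]),('brass',[.5593,.223,.063]),('steel',[.5579,-.0235,.063])]: print(n,proj('wrist',X,c))
E
```

```text
t 1.6 p [0.5598 0.3057 0.3848] F [-0.  0.  0.] gap 0.006
[0.02, -0.04, 2.06, -0.0, 0.0, 0.02, 1.0]
[0.02, -0.04, 2.06, -0.0, 0.0, 0.02, 1.0]
[0.02, -0.04, 2.06, -0.0, 0.0, 0.02, 1.0]
[0.01, -0.04, 2.06, -0.0, 0.0, 0.02, 1.0]
[0.01, -0.04, 2.06, -0.0, 0.0, 0.02, 1.0]
orange [316.51867645 161.60078035]
brass [318.52891736 105.92246415]
steel [ 323.29264148 -225.47346871]
```

View pics/w1.png

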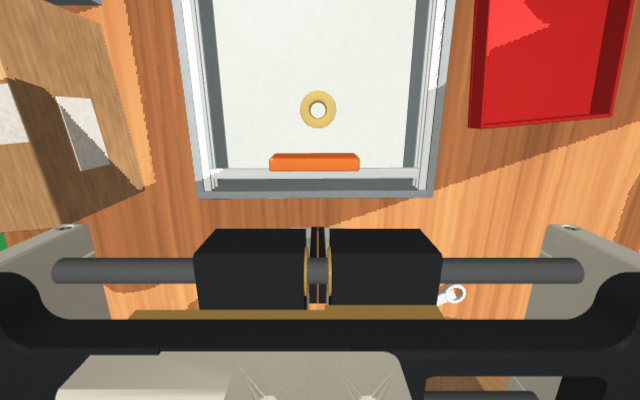

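The wrist view shows the orange pull's top at (314,165) and the brass bushing at (318,110). Both are within about 4 px of the prediction. The next move lowers the closed fingers behind the pull.

Run:
```python
from h import *
c=dict(np.load('w1.npz'))
print('orange',ray('wrist',(314.5,162),.122,c),'brass',ray('wrist',(318,109.5),.063,c), 'rim corners',ray('wrist',(199,196),.092,c),ray('wrist',(433,196),.092,c))
```

```text
orange [0.56255376 0.27106413 0.122     ] brass [0.55981067 0.22650994 0.063     ] rim corners [0.67957312 0.31166809 0.092     ] [0.4427787  0.30967438 0.092     ]
```

arm_command(series=[[0,0,2.5,0,0,0,1],[0,0,2.5,0,0,0,1],[0,0,2.3,0,0,0,1],[0,0,2,0,0,0,1],[0,0,1.0,0,0,0,1]])

```text
t: 2.15
position: [0.5597, 0.305, 0.2798]
tcp_rot: [[0.007, -1.0, -0.002], [-1.0, -0.007, -0.001], [0.001, 0.002, -1.0]]
ft_force: [-0.3, 0.5, 0.1]
finger_gap: 0.002
```

```bash
python3 plan.py 0.562 0.164 0.282 -89.6 5 1
python3 - <<'E'
from h import *
cv2.imwrite('pics/w2.png',camera('wrist'));a=camera('top')[100:220,170:370]; cv2.imwrite('pics/t2.png',cv2.resize(a,None,fx=4,fy=4))
E
```

```text
t 2.15 p [0.5597 0.305  0.2798] F [-0.3  0.5  0.1] gap 0.002
[2.82, -0.02, -0.04, 0.02, -0.02, 0.01, 1.0]
[2.82, -0.02, -0.04, 0.02, -0.02, 0.01, 1.0]
[2.82, -0.03, -0.04, 0.02, -0.02, 0.01, 1.0]
[2.82, -0.03, -0.04, 0.02, -0.02, 0.01, 1.0]
[2.82, -0.03, -0.04, 0.02, -0.02, 0.01, 1.0]
```

View pics/w2.png

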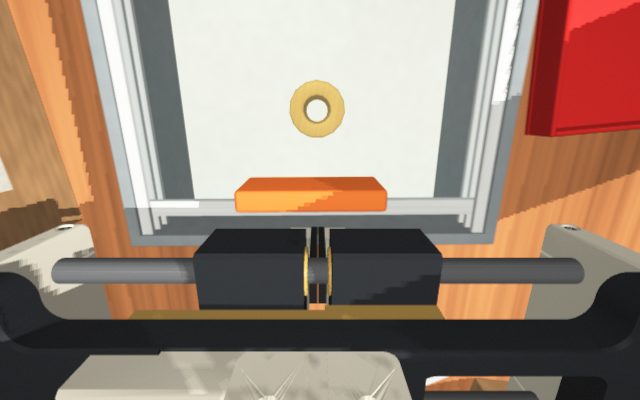

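View pics/t2.png

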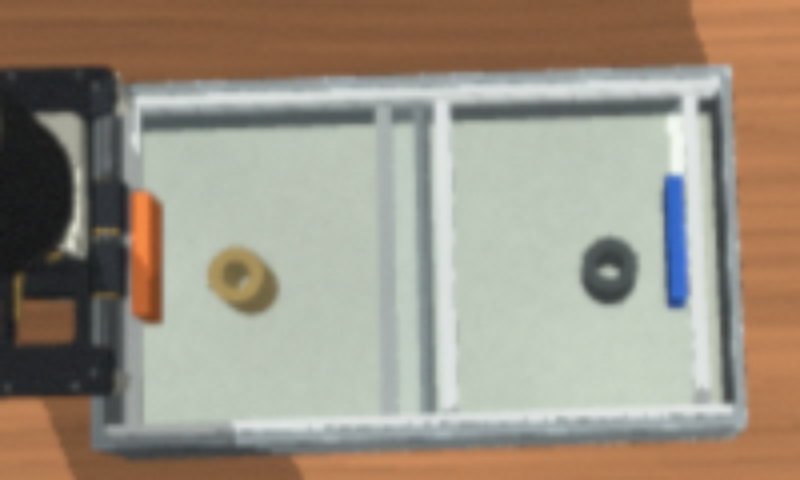

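The fingers are just behind the pull and clear of the rim. Next is a slow push toward -y, which is tool +x.

arm_command(series=[[1,0,0,0,0,0,1],[1,0,0,0,0,0,1],[1.3,0,0,0,0,0,1],[1.3,0,0,0,0,0,1],[1.3,0,0,0,0,0,1]])

```text
t: 2.75
position: [0.5613, 0.2447, 0.2827]
tcp_rot: [[0.007, -1.0, 0.002], [-1.0, -0.007, 0.001], [-0.001, -0.002, -1.0]]
ft_force: [1.3, 1.4, 1.2]
finger_gap: 0.006
```

arm_command(series=[[1.3,0,0,0,0,0,1],[1.3,0,0,0,0,0,1],[1.3,0,0,0,0,0,1],[1.2,0,0,0,0,0,1],[1,0,0,0,0,0,1]])

```text
t: 3.25
position: [0.5613, 0.1837, 0.2816]
tcp_rot: [[0.006, -1.0, -0.0], [-1.0, -0.006, -0.0], [0.0, 0.0, -1.0]]
ft_force: [1.6, 2.7, 1.1]
finger_gap: 0.007
```

arm_command(series=[[0.7,0,0,0,0,0,1],[0.5,0,0,0,0,0,1],[0.3,0,0,0,0,0,1],[0,0,0,0,0,0,1],[0,0,0,0,0,0,1]])

```text
t: 3.75
position: [0.561, 0.1696, 0.2812]
tcp_rot: [[0.006, -1.0, -0.002], [-1.0, -0.006, -0.001], [0.001, 0.002, -1.0]]
ft_force: [0.2, -1.2, 0.6]
finger_gap: 0.005
```

Run:
```python
from h import *
c=get_calibration('wrist');cv2.imwrite('pics/w3.png',camera('wrist'));np.savez('w3.npz',**c)
```

```text
(no output)
```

View pics/w3.png

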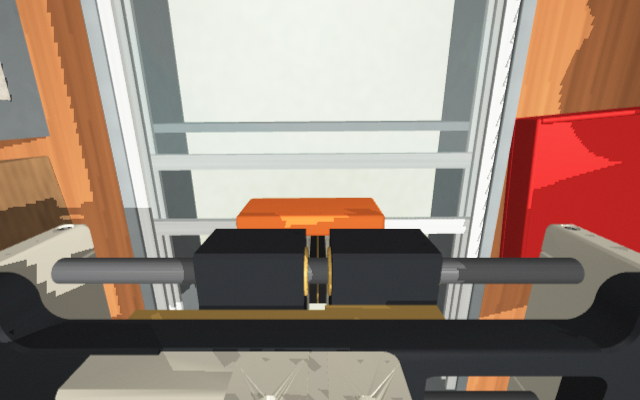

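The pull moved with the fingers, and its top edge is now at about (311,200). I'll push it another centimetre, slowly, then raise and look.

arm_command(series=[[0.3,0,0,0,0,0,1],[0.3,0,0,0,0,0,1],[0.3,0,0,0,0,0,1],[0.1,0,0,0,0,0,1],[0,0,0,0,0,0,1]])

```text
t: 4.3
position: [0.5614, 0.1595, 0.2817]
tcp_rot: [[0.006, -1.0, -0.0], [-1.0, -0.006, -0.0], [0.0, 0.0, -1.0]]
ft_force: [-0.2, 0.1, 0.5]
finger_gap: 0.006
```

arm_command(series=[[-1.0,0,0,0,0,0,1],[-2.5,0,-0.5,0,0,0,0.5],[-2.0,0,-3,0,0,0,0],[-1,0,-4,0,0,0,0],[0,0,-4,0,0,0,0]])

```text
t: 4.8
position: [0.5609, 0.2266, 0.3978]
tcp_rot: [[0.008, -1.0, -0.0], [-1.0, -0.008, -0.001], [0.001, 0.0, -1.0]]
ft_force: [1.0, 0.2, 0.3]
finger_gap: 0.307
```

arm_command(series=[[0,0,0,0,0,0,0],[0,0,0,0,0,0,0],[0,0,0,0,0,0,0],[0,0,0,0,0,0,0],[0,0,0,0,0,0,0]])

```text
t: 5.3
position: [0.5609, 0.2247, 0.3956]
tcp_rot: [[0.006, -1.0, -0.001], [-1.0, -0.006, -0.001], [0.001, 0.001, -1.0]]
ft_force: [0.5, -0.1, 0.3]
finger_gap: 0.763
```

Run:
```python
from h import *
c=get_calibration('wrist');cv2.imwrite('pics/w4.png',camera('wrist'));np.savez('w4.npz',**c)
a=camera('top'); cv2.imwrite('pics/t4f.png',a);cv2.imwrite('pics/t4.png',cv2.resize(a[100:220,170:370],None,fx=4,fy=4,interpolation=cv2.INTER_CUBIC))
```

```text
(no output)
```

View pics/w4.png

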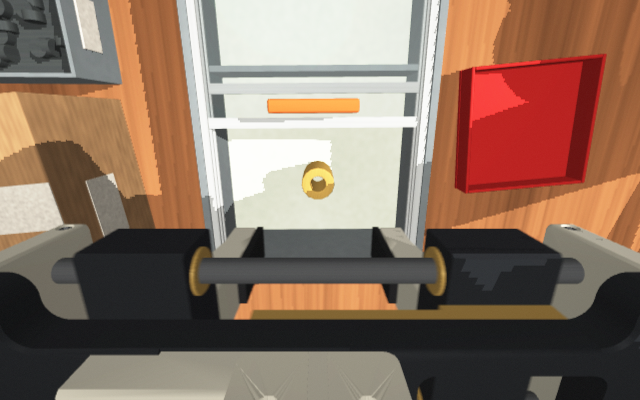

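View pics/t4.png

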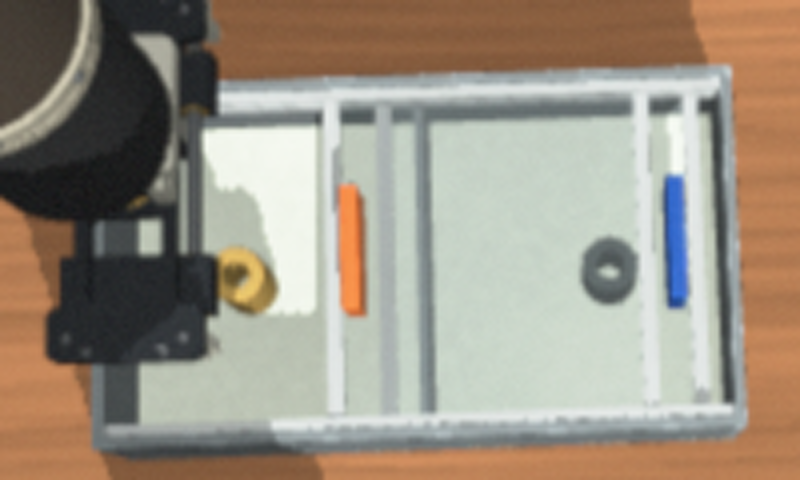

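The left door is open and its pull is now at (313,105) in the wrist view. The blue door has not moved. The brass bushing's top is near (318,184), uncovered.

```bash
python3 - <<'E'
from h import *
c=dict(np.load('w4.npz'))
im=cv2.imread('pics/w4.png')
cv2.imwrite('pics/w4c.png',cv2.resize(im[150:210,280:360],None,fx=8,fy=8,interpolation=cv2.INTER_CUBIC))
print(ray('wrist',(318,184),.063,c), proj('wrist',[.5598,.2265,.063],c), proj('wrist',[.5598,.223,.063],c), 'orange',ray('wrist',(313,102),.122,c))
E
python3 plan.py 0.56 0.225 0.207 -89.6 10 0
```

```text
[0.55968527 0.22651121 0.063     ] [317.89991419 183.98991712] [317.92041083 181.01148653] orange [0.56474828 0.13965992 0.122     ]
t 5.4 p [0.5611 0.2248 0.396 ] F [ 0.1  0.4 -0.1] gap 0.857
[-0.0, 0.01, 1.89, 0.01, -0.0, -0.0, 0.0]
[-0.0, 0.01, 1.89, 0.01, -0.0, -0.0, 0.0]
[-0.0, 0.01, 1.89, 0.01, -0.0, -0.0, 0.0]
[-0.0, 0.01, 1.89, 0.01, -0.0, -0.0, 0.0]
[-0.0, 0.01, 1.89, 0.01, -0.0, -0.0, 0.0]
[-0.0, 0.01, 1.89, 0.01, -0.0, -0.0, 0.0]
[-0.0, 0.01, 1.89, 0.01, -0.0, -0.0, 0.0]
[-0.0, 0.01, 1.89, 0.01, -0.0, -0.0, 0.0]
[-0.0, 0.01, 1.89, 0.01, -0.0, -0.0, 0.0]
[-0.0, 0.01, 1.89, 0.01, -0.0, -0.0, 0.0]
```

View pics/w4c.png

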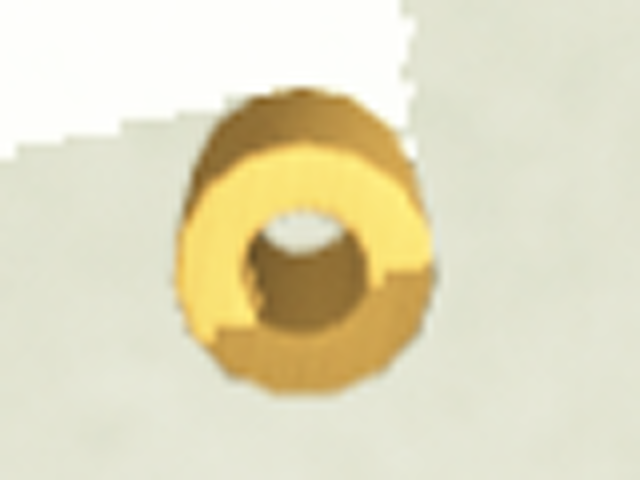

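arm_command(series=[[0,0,2.5,0,0,0,0],[0,0,3,0,0,0,0],[0,0,3,0,0,0,0],[0,0,2.5,0,0,0,0],[0,0.1,2,0,0,0,0]])

```text
t: 5.9
position: [0.5598, 0.2245, 0.2647]
tcp_rot: [[0.006, -1.0, -0.001], [-1.0, -0.006, -0.001], [0.001, 0.001, -1.0]]
ft_force: [-0.2, 0.2, 0.0]
finger_gap: 0.997
```

arm_command(series=[[0,0,2,0,0,0,0],[0,0,1.5,0,0,0,0],[0,0,1.4,0,0,0,0],[0,0,1.0,0,0,0,0],[0,0,0,0,0,0,0]])

```text
t: 6.4
position: [0.5597, 0.2245, 0.2062]
tcp_rot: [[0.006, -1.0, -0.002], [-1.0, -0.006, -0.002], [0.001, 0.002, -1.0]]
ft_force: [-0.7, 0.3, -0.4]
finger_gap: 1.0
```

arm_command(series=[[0,0,0,0,0,0,1],[0,0,0,0,0,0,1],[0,0,0,0,0,0,1],[0,0,0,0,0,0,1],[0,0,0,0,0,0,1]])

```text
t: 6.9
position: [0.5601, 0.2249, 0.2081]
tcp_rot: [[0.007, -1.0, 0.001], [-1.0, -0.007, 0.0], [-0.0, -0.001, -1.0]]
ft_force: [0.3, -0.1, -0.3]
finger_gap: 0.609
```

arm_command(series=[[0,0,0,0,0,0,1],[0,0,0,0,0,0,1],[0,0,0,0,0,0,1],[0,0,0,0,0,0,1],[0,0,0,0,0,0,1]])

```text
t: 7.4
position: [0.5601, 0.2249, 0.2078]
tcp_rot: [[0.007, -1.0, 0.0], [-1.0, -0.007, 0.0], [-0.0, -0.0, -1.0]]
ft_force: [0.8, -0.5, 1.2]
finger_gap: 0.44
```

Run:
```python
from h import *
print(readout.state()['finger_gap']*88); cv2.imwrite('pics/w5.png',camera('wrist'))
```

```text
38.73385143038948
```

View pics/w5.png

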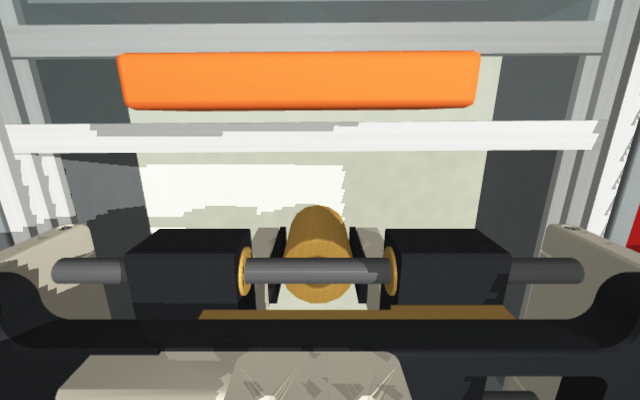

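The bushing, at (318,260), sits between the jaws at 38.7 mm opening, so it is gripped. I'll lift it with 40 N.

arm_command(series=[[0,0,0,0,0,0,1],[0,0,0,0,0,0,1],[0,0,-1,0,0,0,1],[0,0,-2,0,0,0,1],[0,0,-2.5,0,0,0,1]], grip_force=40)

```text
t: 7.95
position: [0.5593, 0.2244, 0.2622]
tcp_rot: [[0.006, -1.0, -0.003], [-1.0, -0.006, -0.002], [0.002, 0.003, -1.0]]
ft_force: [1.0, 0.5, -1.9]
finger_gap: 0.433
```

arm_command(series=[[0,0,-3,0,0,0,1],[0,0,-3,0,0,0,1],[0,0,-3,0,0,0,1],[0,0,-2,0,0,0,1],[0,0,-1,0,0,0,1]])

```text
t: 8.45
position: [0.5599, 0.2248, 0.385]
tcp_rot: [[0.007, -1.0, 0.002], [-1.0, -0.007, 0.002], [-0.002, -0.002, -1.0]]
ft_force: [0.5, -0.8, -1.9]
finger_gap: 0.434
```

```bash
python3 plan.py 0.542 -0.314 0.38 -93.1 20 1;python3 - <<'E'
from h import *
cv2.imwrite('pics/w6.png',camera('wrist'))
E
```

```text
t 8.45 p [0.5599 0.2248 0.385 ] F [ 0.5 -0.8 -1.9] gap 0.434
[2.69, 0.11, 0.02, -0.01, 0.0, 0.17, 1.0]
[2.69, 0.1, 0.02, -0.01, 0.0, 0.17, 1.0]
[2.69, 0.09, 0.02, -0.01, 0.0, 0.17, 1.0]
[2.69, 0.08, 0.02, -0.01, 0.0, 0.17, 1.0]
[2.69, 0.07, 0.02, -0.01, 0.0, 0.17, 1.0]
[2.69, 0.07, 0.02, -0.01, 0.0, 0.17, 1.0]
[2.69, 0.06, 0.02, -0.01, 0.0, 0.17, 1.0]
[2.69, 0.05, 0.02, -0.01, 0.0, 0.17, 1.0]
[2.7, 0.04, 0.02, -0.01, 0.0, 0.17, 1.0]
[2.7, 0.03, 0.02, -0.01, 0.0, 0.17, 1.0]
[2.7, 0.03, 0.02, -0.01, 0.0, 0.17, 1.0]
[2.7, 0.02, 0.02, -0.01, 0.0, 0.17, 1.0]
[2.7, 0.01, 0.02, -0.01, 0.0, 0.17, 1.0]
[2.7, 0.0, 0.02, -0.01, 0.0, 0.17, 1.0]
[2.7, -0.01, 0.02, -0.01, 0.0, 0.17, 1.0]
[2.7, -0.02, 0.02, -0.01, 0.0, 0.17, 1.0]
[2.7, -0.02, 0.02, -0.01, 0.0, 0.17, 1.0]
[2.7, -0.03, 0.02, -0.01, 0.0, 0.17, 1.0]
[2.7, -0.04, 0.02, -0.01, 0.0, 0.17, 1.0]
[2.69, -0.05, 0.02, -0.01, 0.0, 0.17, 1.0]
```

View pics/w6.png

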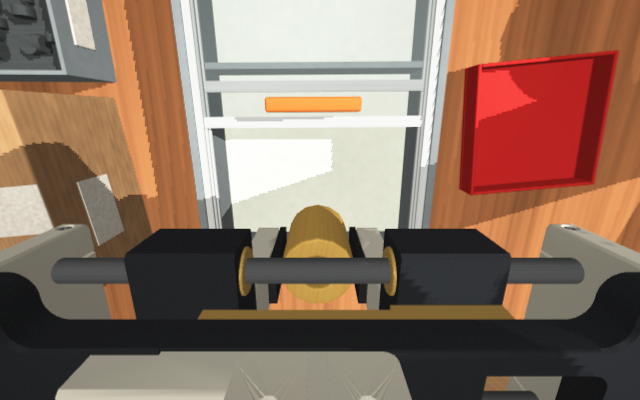

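The bushing is held upright in the jaws with its base about 0.18 m up. I'll carry it to the tray.

arm_command(series=[[1,0.1,0,0,0,0.2,1],[2,0.1,0,0,0,0.2,1],[3,0.1,0,0,0,0.2,1],[3,0.1,0,0,0,0.2,1],[3,0.1,0,0,0,0.2,1]])

```text
t: 9.0
position: [0.5539, 0.1025, 0.381]
tcp_rot: [[-0.011, -1.0, -0.003], [-1.0, 0.011, -0.001], [0.001, 0.003, -1.0]]
ft_force: [0.3, 0.5, -2.8]
finger_gap: 0.429
```

arm_command(series=[[3,0.1,0,0,0,0.2,1],[3,0,0,0,0,0.2,1],[3,0,0,0,0,0.2,1],[3,0,0,0,0,0.2,1],[3,0,0,0,0,0.2,1]])

```text
t: 9.5
position: [0.5499, -0.0475, 0.3812]
tcp_rot: [[-0.029, -1.0, -0.003], [-1.0, 0.029, -0.0], [0.0, 0.003, -1.0]]
ft_force: [0.2, -0.2, -2.3]
finger_gap: 0.436
```

arm_command(series=[[3,0,0,0,0,0.2,1],[3,0,0,0,0,0.2,1],[3,0,0,0,0,0.2,1],[3,0,0,0,0,0.2,1],[3,0,0,0,0,0.2,1]])

```text
t: 10.0
position: [0.5443, -0.1971, 0.3811]
tcp_rot: [[-0.047, -0.999, -0.003], [-0.999, 0.047, 0.0], [-0.0, 0.003, -1.0]]
ft_force: [1.1, 0.7, -2.5]
finger_gap: 0.431
```

arm_command(series=[[3,0,0,0,0,0.2,1],[3,0,0,0,0,0.2,1],[2.5,0,0,0,0,0,1],[1.5,0,0,0,0,0,1],[1,0,0,0,0,0,1]])

```text
t: 10.5
position: [0.5392, -0.3065, 0.3813]
tcp_rot: [[-0.055, -0.999, -0.002], [-0.999, 0.055, 0.001], [-0.001, 0.002, -1.0]]
ft_force: [-0.4, -0.1, -2.7]
finger_gap: 0.43
```

```bash
python3 plan.py 0.543 -0.314 0.22 -93.1 5 1;python3 - <<'E'
from h import *
c=get_calibration('wrist');cv2.imwrite('pics/w7.png',camera('wrist'))
cv2.imwrite('pics/t7.png',camera('top'))
E
```

```text
t 10.5 p [ 0.5392 -0.3065  0.3813] F [-0.4 -0.1 -2.7] gap 0.43
[0.15, -0.09, 3.23, 0.03, 0.01, -0.01, 1.0]
[0.15, -0.09, 3.23, 0.03, 0.01, -0.01, 1.0]
[0.15, -0.09, 3.23, 0.03, 0.01, -0.01, 1.0]
[0.15, -0.09, 3.23, 0.03, 0.01, -0.01, 1.0]
[0.15, -0.08, 3.23, 0.03, 0.01, -0.01, 1.0]
```

View pics/w7.png

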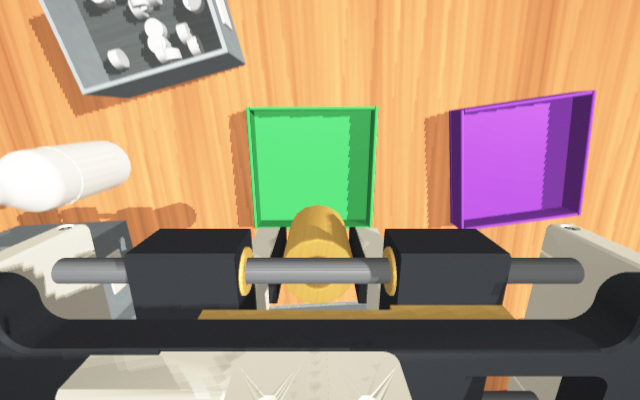

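View pics/t7.png

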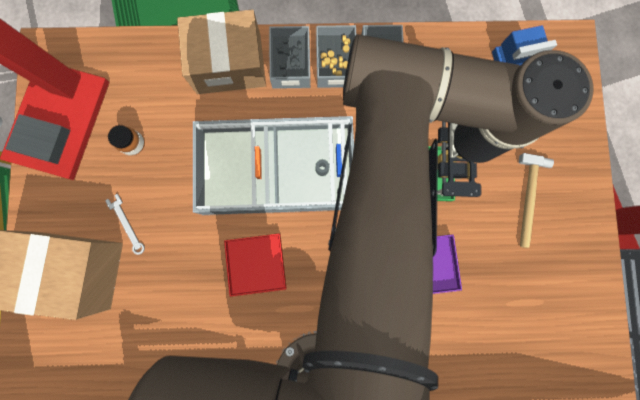

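The green tray lies ahead in the wrist view, with its far corners at (248,108) and (377,107) and its near edge behind the bushing. The doors are unchanged.

Run:
```python
from h import *
c=get_calibration('wrist')
a=ray('wrist',(247.5,107.5),.03,c);b=ray('wrist',(377.5,107),.03,c)
print(a,b,np.linalg.norm(a-b)); m=(a+b)/2; u=(b-a)[:2]/np.linalg.norm((b-a)[:2]); 
n=np.array([-u[1],u[0]]); n=n if n[1]>0 else -n; print('centre',m[:2]+n*.075)
```

```text
[ 0.6133145  -0.39189805  0.03      ] [ 0.46694068 -0.38443588  0.03      ] 0.1465639037168244
centre [ 0.54394614 -0.31326424]
```

Both cameras put the tray centre at (0.544, -0.313). Lowering now.

arm_command(series=[[0.2,-0.1,2,0,0,0,1],[0.2,-0.1,3,0,0,0,1],[0.2,-0.1,3,0,0,0,1],[0.1,-0.1,3,0,0,0,1],[0,0,2,0,0,0,1]])

```text
t: 11.1
position: [0.5434, -0.3111, 0.2503]
tcp_rot: [[-0.052, -0.999, -0.002], [-0.999, 0.052, 0.001], [-0.001, 0.002, -1.0]]
ft_force: [-0.4, -0.1, -3.5]
finger_gap: 0.434
```

arm_command(series=[[0,0,1.5,0,0,0,1],[0,0,1.2,0,0,0,1],[0,0,0.8,0,0,0,1],[0,0,0.4,0,0,0,1],[0,0,0,0,0,0,1]])

```text
t: 11.6
position: [0.544, -0.3119, 0.2136]
tcp_rot: [[-0.052, -0.999, -0.0], [-0.999, 0.052, 0.0], [-0.0, 0.0, -1.0]]
ft_force: [1.0, 0.8, -2.5]
finger_gap: 0.432
```

```bash
python3 plan.py 0.543 -0.313 0.2045 -93.1 5 1
```

```text
t 11.6 p [ 0.544  -0.3119  0.2136] F [ 1.   0.8 -2.5] gap 0.432
[0.02, 0.02, 0.18, 0.0, 0.0, 0.02, 1.0]
[0.02, 0.02, 0.18, 0.0, 0.0, 0.02, 1.0]
[0.02, 0.02, 0.18, 0.0, 0.0, 0.02, 1.0]
[0.02, 0.02, 0.18, 0.0, 0.0, 0.02, 1.0]
[0.02, 0.02, 0.18, 0.0, 0.0, 0.02, 1.0]
```

arm_command(series=[[0,0,0.3,0,0,0,1],[0,0,0.3,0,0,0,1],[0,0,0.2,0,0,0,1],[0,0,0.1,0,0,0,1],[0,0,0,0,0,0,1]])

```text
t: 12.1
position: [0.5439, -0.3121, 0.2046]
tcp_rot: [[-0.053, -0.999, -0.0], [-0.999, 0.053, 0.0], [-0.0, 0.0, -1.0]]
ft_force: [-0.2, 0.1, -3.5]
finger_gap: 0.435
```

arm_command(series=[[0,0,0.1,0,0,0,1],[0,0,0.05,0,0,0,1],[0,0,0,0,0,0,1],[0,0,0,0,0,0,1],[0,0,0,0,0,0,1]])

```text
t: 12.6
position: [0.5441, -0.3122, 0.2038]
tcp_rot: [[-0.052, -0.999, 0.001], [-0.999, 0.052, -0.0], [0.0, -0.001, -1.0]]
ft_force: [-2.5, 1.4, 6.5]
finger_gap: 0.431
```

It has touched down: the vertical force swung from -3.5 to +6.5 N. I'll open the jaws part way, then rise straight up.

arm_command(series=[[0,0,0,0,0,0,0.5],[0,0,0,0,0,0,0.45],[0,0,0,0,0,0,0.4],[0,0,0,0,0,0,0.35],[0,0,0,0,0,0,0.35]])

```text
t: 13.1
position: [0.544, -0.3121, 0.203]
tcp_rot: [[-0.053, -0.999, -0.0], [-0.999, 0.053, 0.0], [-0.0, 0.0, -1.0]]
ft_force: [0.5, -0.3, -0.5]
finger_gap: 0.643
```

Run:
```python
from h import *
cv2.imwrite('pics/w8.png',camera('wrist')); print(readout.state()['finger_gap'])
```

```text
0.645780054282817
```

View pics/w8.png

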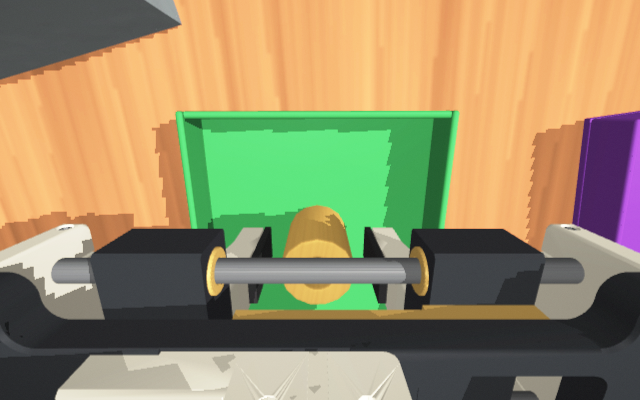

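The jaws are clear on both sides of the bushing at (318,255), which stands in the green tray. Retracting up, then back for a clear view.

arm_command(series=[[0,0,-1,0,0,0,0.35],[0,0,-2,0,0,0,0.35],[0,0,-3,0,0,0,0.35],[0,0,-4,0,0,0,0.35],[0,0,-4,0,0,0,0.35]])

```text
t: 13.65
position: [0.5437, -0.3121, 0.3452]
tcp_rot: [[-0.053, -0.999, -0.0], [-0.999, 0.053, -0.0], [0.0, 0.0, -1.0]]
ft_force: [1.4, -0.0, 0.5]
finger_gap: 0.649
```

arm_command(series=[[-2,0,-2,0,0,0,0.35],[-4,0,0,0,0,0,0.35],[-4,0,0,0,0,0,0.35],[-2,0,0,0,0,0,0.35],[0,0,0,0,0,0,0.35]])

```text
t: 14.15
position: [0.5503, -0.1901, 0.3644]
tcp_rot: [[-0.05, -0.999, 0.002], [-0.999, 0.05, 0.0], [-0.0, -0.002, -1.0]]
ft_force: [-0.5, -0.7, 0.4]
finger_gap: 0.65
```

Run:
```python
from h import *
cv2.imwrite('pics/w9.png',camera('wrist')); cv2.imwrite('pics/s9.png',camera('scene')); s=readout.state(); print(s['t'],s['position'],s['ft_force'])
c=get_calibration('wrist'); np.savez('w9.npz',**c)
```

```text
14.25 [ 0.55034109 -0.19200843  0.36399782] [ 0.09175359 -0.33397414  0.04401662]
```

View pics/w9.png

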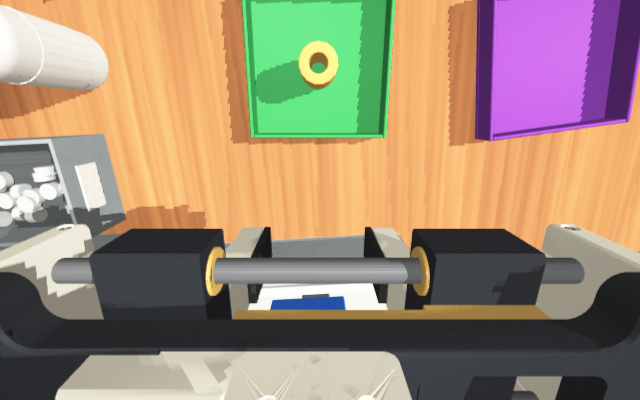

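View pics/s9.png

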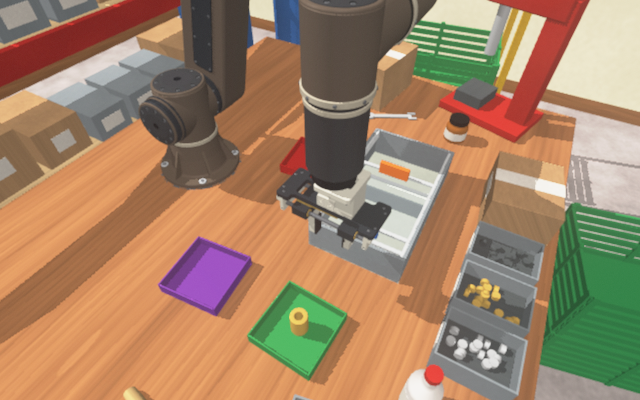

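The wrist view has the bushing upright at (318,63) in the middle of the green tray, and the scene view agrees at (299,322). The gripper is clear of everything.

Run:
```python
from h import *
from workcell import job
print(ray('wrist',(318,62),.059,dict(np.load('w9.npz'))))
a=camera('top'); cv2.imwrite('pics/t9.png',a)
print(job.hand_in())
```

```text
[ 0.54371821 -0.31313174  0.059     ]
the job is handed in; nothing more can be done
None
```

View pics/t9.png

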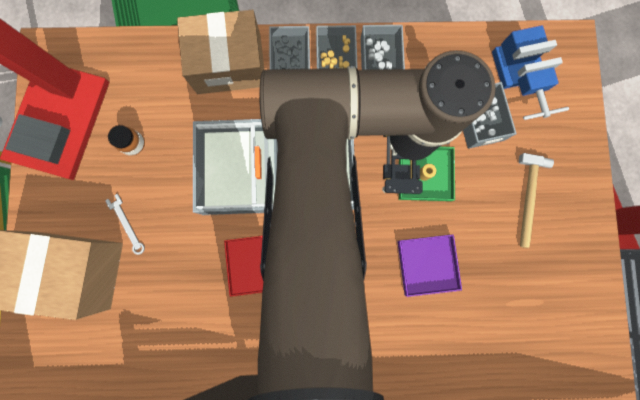

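The brass bushing is standing upright in the green tray and the job is handed in, at about 14.3 s of the 56 s allowed. No verdict was reported.

- **Door:** I pushed the left door open by its orange pull with the fingers closed, to about 0.14 m by the camera. The bushing was still on the compartment floor at that point.
- **Bushing:** I gripped it at 38.7 mm opening, lifted it over the case and set it down in the tray. The vertical force swung from -3.5 to +6.5 N at contact, then I opened the jaws and backed off.
- **Final position:** The bushing measures (0.544, -0.313), within 1–2 mm of the tray centre found by both cameras. It looks upright in the wrist and scene views.
- **Clearance:** The gripper is clear, with wrist force near zero.
- **Steel bushing and right door:** Both looked unmoved in the last clear top view, taken while carrying the bushing over to the tray. The arm hid them in the final top picture, so I did not check them again at the end.
- **Disagreements:** The top and wrist cameras differed by about 3 mm on the bushing's starting y. The case corner fit left residuals up to 4 mm. Neither affected the grasp or the placing.

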